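# Swing up the drive cage of an opened desktop computer and hold it for the memory swap

## Robot

A 7-joint arm with a two-finger parallel gripper is mounted at the origin on the work surface. World frame = base frame: x ahead of the robot, y to its left, z up, the work surface at z = 0. Lengths are in m, angles in rad, forces in N, time in s.
With the tool pointing down it reaches from about 0.4 to 0.875 m from the base axis. Payload 19.3 kg.
Tool frame: the origin (TCP) lies at the very end of the fingers, on their centre line; the grasp point (between the pads) lies bot.pinch_z behind it (bot.pinch_z is the distance from the TCP to the grasp point, in m); z points along the fingers, y is the line along which they close (so a half turn about z gives the same grasp; the last joint's range is limited). The gripper opens to 85 mm and grips with 20 to 120 N. Pads are 22 mm wide; open, the fingers measure 114 mm over their backs; the gripper's body (76 mm by 85 mm) begins 54 mm behind the grasp point. The pads swing forward as they close: fully open they stand 13 mm farther back than shut.
Start: joints at [1.069, 0.521, -0.036, 1.599, 0.021, 1.021, -0.113], TCP at [0.262, -0.568, 0.231] pointing down, gripper open.
Joint ranges: [-2.91, 2.91], [-0.3, 2.13], [-1.5, 1.42], [0.17, 2.43], [-1.26, 4.41], [0.16, 1.93], [-2.52, 2.52]. Speed limits (rad/s): [1.89, 1.89, 2.39, 2.39, 3.01, 3.01, 3.01].

## Interface

Orientations are given as [roll, pitch, yaw] about the fixed x, y, z axes, in that order (R = Rz(yaw) Ry(pitch) Rx(roll)).
In Python, from workcell import bot, grab_frame, ticket gives the robot as it stands.
- The arm moves only by the tool arm_command, never from a script. Its argument "commands" is a list of rows, each a list of 3 entries, a list of its own where there are three numbers: the shift along the world's x, y, z in mm, then the turn about the world's z in rad, then the gripper command: -1 is fully open, 1 is shut, values between are in proportion. In form: [[[tx, ty, tz], roll, fingers], ...]. A call has 1 to 20 rows; each row shifts and turns the commanded pose from where the row before left it; what a row does not reach is not made up. A row lasts 1/10 s, in which the tool goes at most 50 mm and 8.59 degrees, less where a joint would pass 70% of its speed; a pose out of reach is approached as far as the arm can. A call with a gripper value outside its range is refused whole. The fingers move at their own pace and stop on an object; "newtons" is the grip in N (left out, the last holds). Time passes only in rows, so rows that do not move let the fingers close. It gives the time, the measured TCP pose, the force, the opening and the grip force at its end, in the units of the state.
- bot.observe(): the state, without advancing time (a new reading comes with each control period).
- grab_frame(name): name is "side" or "top"; returns a dict with "image" (420x560x3 uint8, red, green, blue), "vertical_fov" (degrees; the focal length in pixels is half the picture's height over the tangent of half this angle, whatever the lens; pixels are square), "cx", "cy" (the principal point, pixels), "R" (3x3) and "t" (3): a world point X has camera coordinates R X + t. Camera axes: x right, y down, z forward; pixel columns grow to the right and rows downward; lengths in m; the calibration is good to about 2 mm. A picture is of the moment at which its call begins. There is no depth.
- ticket.job_done(): hands the job in; it is judged then, once.
The state is a dict: "clock": time; "qpos": joint angles; "qd": joint speeds; "joint_efforts": joint torques, N m; "position": TCP position; "tool_rot": TCP orientation; "force": force on the tool from outside, world axes, zero at the start; "moment": the same for the moment, N m; "grip_width": finger opening in m; "finger_force": force on a finger pad.
Only numpy, scipy, OpenCV 4.12 (cv2) and the standard library are available. Lean on these libraries where they do the work, as an engineer would, in place of code of your own. Each camera call takes 0.05 s, during which the arm holds its last target. There are 200 camera calls.

## Task

I am about to change the memory modules under the drive cage of this opened desktop computer. Release the side catch beside the cage first (squeeze its pad right back to its post; it stays back), then squeeze the sprung catch on the cage's handle and, with it squeezed, swing the cage up past its halfway click to wide open, nearly upright. It will not stay up by itself, so finish while still holding it there with the gripper; do not let it drop back, and leave the loose things in and around the computer where they are.

Things in the scene. Friction and masses are not known exactly. Their poses are not given: they have to be found in the camera images.
- pc: Small desktop computer, lid off, flat and fixed on the bench: open steel case 310 (x) x 350 (y) x 105 high, walls 3 thick, black bezel at +x, connectors at -x. Origin: centre of its underside; z up. Inside: drive cage (top 70 above bench) at x -75 to 85, y -141 to -29; power supply (top 58) at y 101 to 172; cooler (58) at x 50 to 130, y 0 to 84
- cage_swing (a joint): Drive cage: steel cradle 160 x 112 x 30 with a hard disk, 0.5 to 0.8 kg, hinged at its +x end. 0 = shut (level), grows as its -x end swings up and over to +x; end stop 1.5 rad. A sprung ball clicks between 0.5 and 1.0 rad (up to 0.3 N m more). From wide open it falls back if let go. The side catch and the handle catch each bolt it shut
- drive_cage: The drive cage itself. Origin: on its hinge axis, mid-width, pc frame (85, -85, 66), does not move as it swings; the axis is the pc's y. Its axes are the pc's when shut and turn with it
- handle_grip (a point): Handle at the middle of the cage's free end: two upright domed round pads, 24 across, facing out along +y (fixed) and -y (sprung). Origin: midway between the squeezed pads, 190 from the hinge axis and 22 above it, pc frame (-105, -81, 88) when shut; moves with the cage. Outer faces at y +20 and -30 (-20 squeezed). 18 clear to the cage; free beside down to 62 above bench
- handle_catch (a joint): Sprung -y pad of the handle with its bolt. 0 = out, bolt under a keeper; 0.010 = squeezed fully in towards the fixed pad (about 7 N); bolt clear from 0.0075. It springs out when let go: keep it squeezed until the cage is 0.1 rad up. The domed pads can turn between fingers that stay vertical while the cage swings
- side_catch (a joint): Sliding pad and bolt of the side catch, between cage and power supply. 0 to 0.001 at the start = bolt over the cage's lip; 0.010 = slid fully back (+y of the pc) towards its fixed post; clear from 0.0075. About 4 N of friction, no spring: it stays where it is left
- side_grip (a point): Midway between the side catch's pads as squeezed: pc frame (-30, 47, 88). Two upright domed black pads, 24 across, facing out along the pc's y: fixed post's outer face 19 to +y of this point, sliding pad's outer face 29 to -y (19 when slid back). Free beside the pads down to 62 above the bench. Fixed
- memory: Loose memory module 133 x 30 x 6 lying on the power supply. Leave alone. Origin: centre of its underside
- dish: Small loose steel screw dish, 60 across, 18 high, on the power supply. Leave alone. Origin: centre of its underside
- screwdriver: Screwdriver 190 long lying on the bench close to the computer. Leave alone. Origin: centre of its underside
- spare_drive: Loose hard disk 147 x 102 x 26 on the bench. Leave alone. Origin: centre of its underside
- mug: Mug 82 across, 95 high. Leave alone. Origin: centre of its underside
- tape_roll: Roll of tape 84 across, 24 high, lying flat. Leave alone. Origin: centre of its underside
- air_can: Spray can 66 across, 190 high, standing. Leave alone. Origin: centre of its underside
- power_brick: Black power adapter 115 x 50 x 32. Leave alone. Origin: centre of its underside

How it is judged:
On the way, in this order (a step that is already met when the one before it is completed fails the run):
1. the side catch is drawn back while the cage is still shut (value of joint side_catch above 0.008 m and value of joint cage_swing below 0.05 rad), for 0.2 s.
2. then the handle catch is squeezed in (value of joint handle_catch above 0.0075 m), for 0.1 s.
3. then the cage is swung up past its halfway click (value of joint cage_swing above 1 rad), for 0.1 s.
At the end, for the whole second after the job is handed in: the cage stands at least 1.2 rad (about 70 degrees) open and still (under 0.1 rad/s), held by the gripper's fingers (at least 0.5 N between them and the cage or its handle); the side catch is still drawn back (at least 8 mm) (value of joint cage_swing above 1.2 rad and velocity of joint cage_swing between -0.1 and 0.1 rad/s and value of joint side_catch above 0.008 m and contact force between the fingers and drive_cage above 0.5 N); the arm keeps its last pose, push and grip.
It fails at once if the cage drops back (closing faster than 1.5 rad/s) (velocity of joint cage_swing below -1.5 rad/s).
It fails at once if a loose thing is shifted by more than 30 mm (distance of any of memory, dish, screwdriver, spare_drive, mug, tape_roll, air_can, power_brick from where it was at the start of the episode above 0.03 m).
It also fails if it takes over 42 s, if anything falls off the work surface, if the arm or the gripper's body presses on something with over 40 N, if the wrist force passes 120 N, or if a joint passes its speed limit or range.

## Working session

There is one attempt and no reset: what is moved stays moved. The work goes in short steps, Python scripts to look and compute and a tool call to move; the robot and the scene stay as the last step left them, time stands still between calls to the robot, and variables do not carry over. Pictures are saved under pics/ and viewed, at most 10 in all, crops included, and the job is handed in when it is done.

Besides the shell and the picture viewer there is one more tool, called after ">>>" by a JSON object that holds its "op" and its "data". arm_command: Moves the arm, as the interface text tells. Its arguments: {"type":"object","properties":{"commands":{"type":"array"},"newtons":{"type":"number"}},"required":["commands"]}

```bash
mkdir -p pics; ls; python3 - <<'E'
from workcell import bot, grab_frame
import cv2,numpy as np
s=bot.observe(); print(s, bot.pinch_z)
for n in("top","side"):
    f=grab_frame(n); cv2.imwrite(f"pics/{n}0.png",f["image"][:,:,::-1])
    print(n,f["vertical_fov"],f["cx"],f["cy"],f["R"],f["t"],-np.array(f["R"]).T@f["t"])
E
```

```text
pics
{'clock': 0.0, 'qpos': array([ 1.06878407,  0.52199061, -0.03627886,  1.60002693,  0.02118474,
        1.02104811, -0.11279918]), 'qd': array([ 9.65086017e-04,  5.60483020e-04,  3.31465229e-04,  1.75875092e-04,
       -8.11763886e-04, -4.39266701e-04,  9.63388430e-05]), 'joint_efforts': array([-1.26303254e-03, -9.27120423e+01,  1.97871521e+00, -3.69935632e+01,
        1.77259266e-02,  8.21978407e-03, -8.19937031e-05]), 'position': array([ 0.26137977, -0.56735464,  0.23073406]), 'tool_rot': array([-3.14050755e+00,  8.76671258e-05,  4.31753427e-01]), 'force': array([-0.39029337,  0.81238346,  0.51464019]), 'moment': array([ 0.01004053, -0.019935  ,  0.06049649]), 'finger_force': 0.0, 'grip_width': 0.0853870754410509} 0.0187
top 56.249933984041235 286.28695079356845 209.47132099283095 [[-0.08363649 -0.99649547 -0.00131237]
 [-0.97120266  0.08180835 -0.22376948]
 [ 0.22309264 -0.01744072 -0.97464121]] [0.0528793  0.55262225 1.10900952] [0.29371898 0.02682679 1.20461578]
side 54.953654705794875 277.09523281497223 206.88036974295323 [[-0.71702745 -0.69704443  0.00083234]
 [-0.40009546  0.41058711 -0.81935453]
 [ 0.57078477 -0.58783271 -0.57328654]] [0.40359153 0.28671038 0.87796049] [-0.09702874  0.67969553  0.73790446]
```

View pics/top0.png

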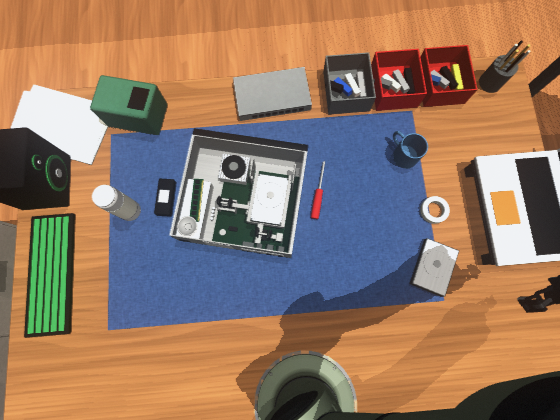

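View pics/side0.png

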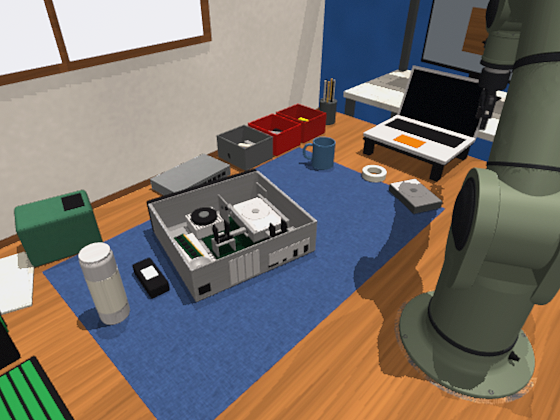

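The top view shows the PC at about (240,195): bezel at the top of the image (+x), power supply on the left (+y) and the screwdriver to the right. The side view agrees. Next I'll crop in.

```bash
python3 - <<'E'
import cv2
a=cv2.imread("pics/top0.png")[120:265,165:335]; cv2.imwrite("pics/top0c.png",cv2.resize(a,None,fx=4,fy=4,interpolation=cv2.INTER_CUBIC))
a=cv2.imread("pics/side0.png")[165:305,140:325]; cv2.imwrite("pics/side0c.png",cv2.resize(a,None,fx=4,fy=4,interpolation=cv2.INTER_CUBIC))
E
```

```text
(no output)
```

View pics/top0c.png

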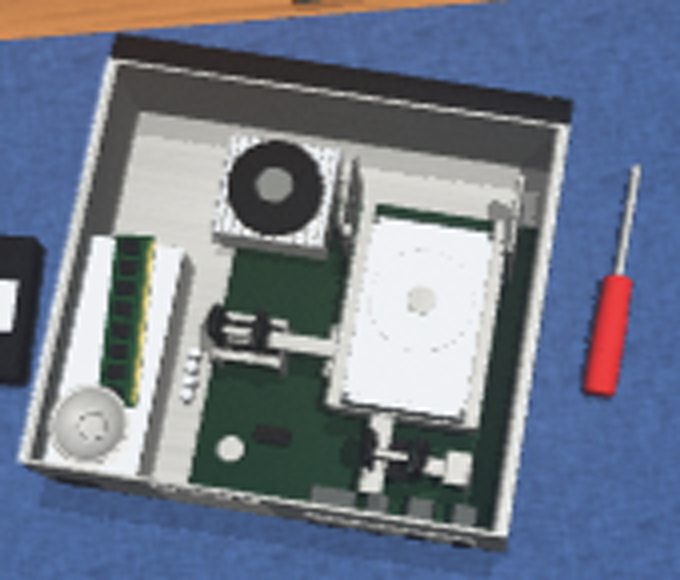

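View pics/side0c.png

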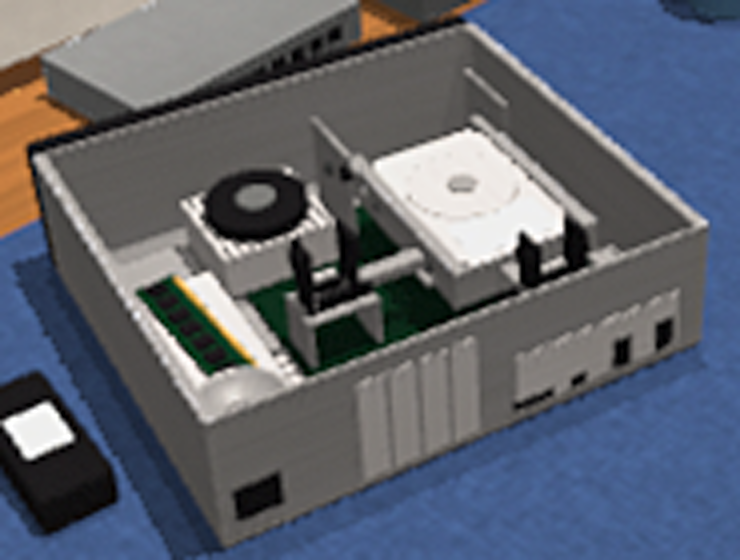

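The crops show the case rim corners in the top crop at about (22,465), (503,545), (570,122) and (108,60). The side-catch pads are at about (217,328) and (262,333), the handle pads at (372,445) and (415,460). In the side crop the side-catch pads are near (303,270) and (345,255), the handle pads near (528,258) and (576,240).

```bash
cat >h.py <<'E'
import numpy as np, cv2
from workcell import bot, grab_frame
def K(f):
    F=210/np.tan(np.radians(f["vertical_fov"])/2); return F
def ray(f,u,v):
    d=np.array([(u-f["cx"])/K(f),(v-f["cy"])/K(f),1.]); R=np.array(f["R"]); return -R.T@f["t"], R.T@d
def plane(f,u,v,z):
    c,d=ray(f,u,v); return c+d*(z-c[2])/d[2]
def tri(f,p,g,q):
    c,d=ray(f,*p); e,h=ray(g,*q); k=np.linalg.lstsq(np.c_[d,-h],e-c,rcond=None)[0]
    a,b=c+d*k[0],e+h*k[1]; return (a+b)/2, np.linalg.norm(a-b)
def proj(f,X):
    p=np.array(f["R"])@X+f["t"]; return p[:2]/p[2]*K(f)+[f["cx"],f["cy"]]
E
python3 - <<'E'
from h import *
f=grab_frame("top"); g=grab_frame("side")
T=lambda x,y:((x-1.5)/4+165,(y-1.5)/4+120); S=lambda x,y:((x-1.5)/4+140,(y-1.5)/4+165)
C=[plane(f,*T(*p),.105) for p in((22,465),(503,545),(570,122),(108,60))]
for i in range(4): print(C[i].round(4), np.linalg.norm(C[i]-C[i-1]).round(4))
print("yaw",[np.arctan2(*(a-b)[1::-1]).round(4) for a,b in((C[2],C[1]),(C[3],C[0]))], [np.arctan2(-(a-b)[0],(a-b)[1]).round(4) for a,b in((C[0],C[1]),(C[3],C[2]))])
# side-view rim corners
D=[plane(g,*S(*p),.105) for p in((208,422),(707,225),(468,20),(40,152))]
for i in range(4): print(D[i].round(4), np.linalg.norm(D[i]-D[i-1]).round(4))
for n,p,q in(("post",(217,328),(303,270)),("slide",(262,333),(345,255)),("hfix",(372,445),(528,258)),("hspr",(415,460),(576,240))):
    print(n,*tri(f,T(*p),g,S(*q)),plane(f,*T(*p),.09).round(4),plane(g,*S(*q),.088).round(4))
E
```

```text
[0.4966 0.341  0.105 ] 0.3105
[0.4118 0.0069 0.105 ] 0.3447
[ 0.7207 -0.0698  0.105 ] 0.3183
[0.7992 0.2712 0.105 ] 0.3499
yaw [np.float64(-0.2433), np.float64(-0.2268)] [np.float64(-0.2486), np.float64(-0.2262)]
[0.4981 0.3406 0.105 ] 0.3125
[0.4155 0.0049 0.105 ] 0.3457
[ 0.7219 -0.071   0.105 ] 0.3157
[0.8008 0.2628 0.105 ] 0.343
post [0.59039634 0.20221585 0.0830822 ] 0.0007602473475623738 [0.5889 0.2014 0.09  ] [0.5848 0.2056 0.088 ]
slide [0.58527762 0.17036266 0.08010513] 0.0009402414300846908 [0.5823 0.1688 0.09  ] [0.5776 0.1767 0.088 ]
hfix [0.49284533 0.09396628 0.08567511] 0.0019021163103532831 [0.4928 0.0943 0.09  ] [0.4898 0.0956 0.088 ]
hspr [0.47837373 0.06368976 0.09156628] 0.0018227124925367466 [0.4794 0.0643 0.09  ] [0.4807 0.0599 0.088 ]
```

>>> {"op": "arm_command", "data": {"commands": [[[19,44.5,0],0.145,-1],[[19,44.5,0],0.145,-1],[[19,44.5,0],0.145,-1],[[19,44.5,0],0.145,-1],[[19,44.5,0],0.145,-1],[[19,44.5,0],0.145,-1],[[19,44.5,0],0.145,-1],[[19,44.5,0],0.145,-1],[[19,44.5,0],0.145,-1],[[19,44.5,0],0.145,-1],[[19,44.5,0],0.145,-1],[[19,44.5,0],0.145,-1],[[19,44.5,0],0.145,-1],[[19,44.5,0],0.145,-1],[[19,44.5,0],0.145,-1],[[19,44.5,0],0.145,-1],[[19,44.5,0],0.145,-1],[[0,0,0],0,-1]], "newtons": 30}}

```text
clock: 2.0
position: [0.5847, 0.1953, 0.2307]
tool_rot: [3.138, -0.002, 2.908]
force: [-1.0, -0.3, -0.4]
grip_width: 0.0855
finger_force: 0.0
```

>>> {"op": "arm_command", "data": {"commands": [[[4,-6,-30],0,-1],[[0,0,-40],0,-1],[[0,0,-40],0,-1],[[0,0,0],0,-1]]}}

```text
clock: 2.4
position: [0.5862, 0.1814, 0.1169]
tool_rot: [-3.138, -0.006, 2.897]
force: [-0.1, -0.4, 0.6]
grip_width: 0.0855
finger_force: 0.0
```

```bash
python3 - <<'E'
from h import *
for n,b in(("top",(150,245,190,300)),("side",(160,300,180,325))):
    f=grab_frame(n); I=f["image"][:,:,::-1].copy()
    print(n,proj(f,np.array([.5885,.1895,.088])))
    cv2.imwrite(f"pics/{n}1.png",cv2.resize(I[b[0]:b[1],b[2]:b[3]],None,fx=4,fy=4,interpolation=cv2.INTER_CUBIC))
a,b=cv2.imread("pics/top1.png"),cv2.imread("pics/side1.png")
w=max(a.shape[1],b.shape[1]);a=cv2.copyMakeBorder(a,0,0,0,w-a.shape[1],0);b=cv2.copyMakeBorder(b,0,0,0,w-b.shape[1],0)
c=np.vstack([a,b]);cv2.imwrite("pics/c1.png",cv2.resize(c,None,fx=.62,fy=.62)); print(c.shape); print(bot.observe()["position"])
E
```

```text
top [223.05165675 201.58123157]
side [219.36786839 228.74263215]
(940, 580, 3)
[0.58853709 0.1830045  0.1220342 ]
```

View pics/c1.png

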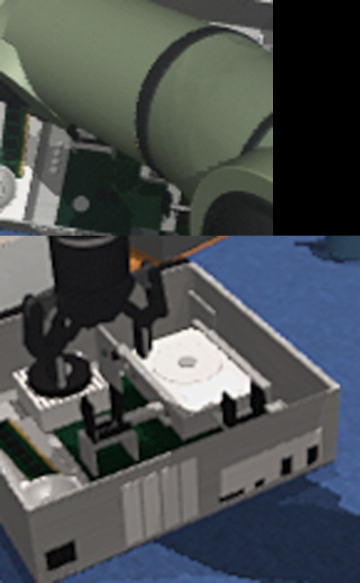

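The lower half shows the open gripper over the side catch, with the catch pads near (90,400) and (118,395) and clear below the fingers. I'll shift 6 mm in y and go down.

>>> {"op": "arm_command", "data": {"commands": [[[0,6,0],0,-1],[[0,0,-15],0,-1],[[0,0,-20],0,-1],[[0,0,-16],0,-1],[[0,0,0],0,-1],[[0,0,0],0,-1],[[0,0,0],0,-1]]}}

```text
clock: 3.2
position: [0.589, 0.1892, 0.0712]
tool_rot: [3.141, 0.001, 2.897]
force: [-0.2, -0.1, 0.1]
grip_width: 0.0852
finger_force: 0.0
```

>>> {"op": "arm_command", "data": {"commands": [[[0,0,0],0,-0.05],[[0,0,0],0,-0.05],[[0,0,0],0,-0.05],[[0,0,0],0,-0.05],[[0,0,0],0,-0.05],[[0,0,0],0,-0.05]], "newtons": 25}}

```text
clock: 3.8
position: [0.5886, 0.1885, 0.0703]
tool_rot: [-3.141, 0.0, 2.897]
force: [-0.3, -4.3, 2.3]
grip_width: 0.0447
finger_force: 2.0
```

>>> {"op": "arm_command", "data": {"commands": [[[0,0,0],0,0.3],[[0,0,0],0,0.3],[[0,0,0],0,0.3],[[0,0,0],0,0.3],[[0,0,0],0,0.3],[[0,0,0],0,0.3]]}}

```text
clock: 4.4
position: [0.5891, 0.1906, 0.071]
tool_rot: [3.139, 0.001, 2.898]
force: [0.7, 3.8, 5.8]
grip_width: 0.0359
finger_force: 25.9
```

>>> {"op": "arm_command", "data": {"commands": [[[0,0,0],0,-1],[[0,0,0],0,-1],[[0,0,0],0,-1],[[0,0,0],0,-1],[[0,0,25],0,-1],[[0,0,25],0,-1],[[-33,-35,10],0,-1],[[-34,-36,0],0,-1],[[-33,-35,0],0,-1],[[0,0,0],0,-1],[[0,0,0],0,-1],[[0,0,0],0,-1]]}}

```text
clock: 5.6
position: [0.4893, 0.0836, 0.1305]
tool_rot: [3.141, 0.001, 2.897]
force: [-0.1, 0.1, -0.3]
grip_width: 0.0853
finger_force: 0.0
```

```bash
python3 - <<'E'
from h import *
f=grab_frame("side"); I=f["image"][:,:,::-1].copy()
cv2.imwrite("pics/s2.png",cv2.resize(I[150:310,150:350],None,fx=4,fy=4,interpolation=cv2.INTER_CUBIC)[:600])
print((proj(f,np.array([.487,.084,.088]))-[150,150])*4,bot.observe()["position"],bot.observe()["tool_rot"])
E
```

```text
[502.14196304 310.49205204] [0.48923879 0.08388127 0.13037835] [3.14063586e+00 3.56755632e-04 2.89754248e+00]
```

View pics/s2.png

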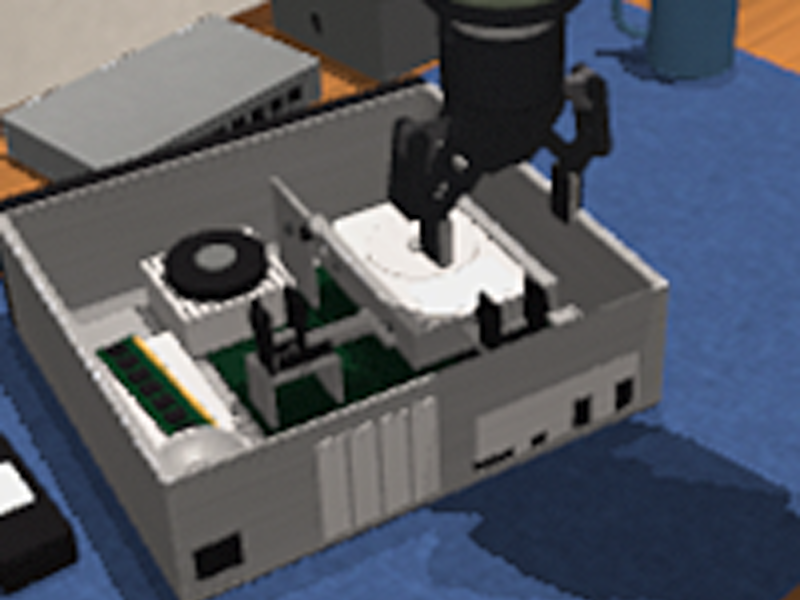

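The side pads now sit 31 px apart in the crop (262 to 293), down from 42, so the catch is back. The handle pads at (489,318) and (537,300) match the predicted centre. Going down on the handle.

>>> {"op": "arm_command", "data": {"commands": [[[-2,0,-20],0,-1],[[0,0,-20],0,-1],[[0,0,-19],0,-1],[[0,0,0],0,-1],[[0,0,0],0,-1],[[0,0,0],0,-0.05],[[0,0,0],0,-0.05],[[0,0,0],0,-0.05],[[0,0,0],0,-0.05],[[0,0,0],0,-0.05]], "newtons": 30}}

```text
clock: 6.65
position: [0.4866, 0.082, 0.0716]
tool_rot: [-3.14, 0.0, 2.896]
force: [-0.3, -6.3, 3.2]
grip_width: 0.0451
finger_force: 2.7
```

>>> {"op": "arm_command", "data": {"commands": [[[0,0,0],0,0.4],[[0,0,0],0,0.4],[[0,0,0],0,0.4],[[0,0,0],0,0.4],[[0,0,0],0,0.4],[[0,0,0],0,0.4]]}}

```text
clock: 7.25
position: [0.4871, 0.0837, 0.0722]
tool_rot: [3.14, 0.001, 2.897]
force: [-3.1, 1.1, 12.9]
grip_width: 0.0379
finger_force: 29.1
```

```bash
python3 - <<'E'
import numpy as np
for a,b,n in((0,.2,8),(.2,.8,15),(.8,1.36,16)):
    t=np.linspace(a,b,n+1)
    d=190*(1-np.cos(t))+22*np.sin(t); z=190*np.sin(t)+22*(np.cos(t)-1)
    P=np.c_[d*.9718,-d*.2358,z].round(1); print(np.diff(P,axis=0).round(1).tolist())
E
```

```text
[[0.6, -0.1, 4.7], [0.7, -0.2, 4.8], [0.8, -0.2, 4.7], [1.0, -0.2, 4.7], [1.0, -0.3, 4.6], [1.2, -0.3, 4.6], [1.2, -0.3, 4.6], [1.4, -0.3, 4.6]]
[[2.5, -0.6, 7.2], [2.7, -0.7, 7.2], [3.0, -0.7, 7.0], [3.3, -0.8, 6.8], [3.5, -0.9, 6.8], [3.8, -0.9, 6.5], [4.0, -1.0, 6.5], [4.3, -1.0, 6.2], [4.6, -1.1, 6.1], [4.7, -1.2, 5.8], [5.0, -1.2, 5.7], [5.2, -1.2, 5.5], [5.4, -1.3, 5.2], [5.6, -1.4, 5.0], [5.8, -1.4, 4.8]]
[[5.3, -1.3, 4.0], [5.3, -1.3, 3.8], [5.5, -1.3, 3.6], [5.6, -1.4, 3.4], [5.7, -1.4, 3.2], [5.8, -1.4, 3.0], [6.0, -1.4, 2.8], [6.0, -1.5, 2.5], [6.1, -1.4, 2.4], [6.1, -1.5, 2.1], [6.3, -1.5, 1.9], [6.3, -1.6, 1.7], [6.3, -1.5, 1.4], [6.4, -1.6, 1.3], [6.5, -1.5, 0.9], [6.4, -1.6, 0.8]]
```

>>> {"op": "arm_command", "data": {"commands": [[[0,0,0],0,0.6],[[0,0,0],0,0.6],[[0,0,0],0,0.6]], "newtons": 50}}

```text
clock: 7.55
position: [0.4871, 0.0837, 0.0723]
tool_rot: [3.14, 0.001, 2.897]
force: [-3.4, 2.3, 14.9]
grip_width: 0.0372
finger_force: 48.2
```

>>> {"op": "arm_command", "data": {"commands": [[[0.6,-0.1,4.7],0,0.6],[[0.7,-0.2,4.8],0,0.6],[[0.8,-0.2,4.7],0,0.6],[[1,-0.2,4.7],0,0.6],[[1,-0.3,4.6],0,0.6],[[1.2,-0.3,4.6],0,0.6],[[1.2,-0.3,4.6],0,0.6],[[1.4,-0.3,4.6],0,0.6],[[0,0,0],0,0.6],[[0,0,0],0,0.6]]}}

```text
clock: 8.55
position: [0.4947, 0.0818, 0.109]
tool_rot: [3.14, 0.0, 2.897]
force: [3.2, 5.3, -4.6]
grip_width: 0.0373
finger_force: 50.6
```

```bash
python3 - <<'E'
from h import *
f=grab_frame("side"); I=f["image"][:,:,::-1].copy()
cv2.imwrite("pics/s3.png",cv2.resize(I[120:270,150:350],None,fx=4,fy=4,interpolation=cv2.INTER_CUBIC))
E
```

```text
(no output)
```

View pics/s3.png

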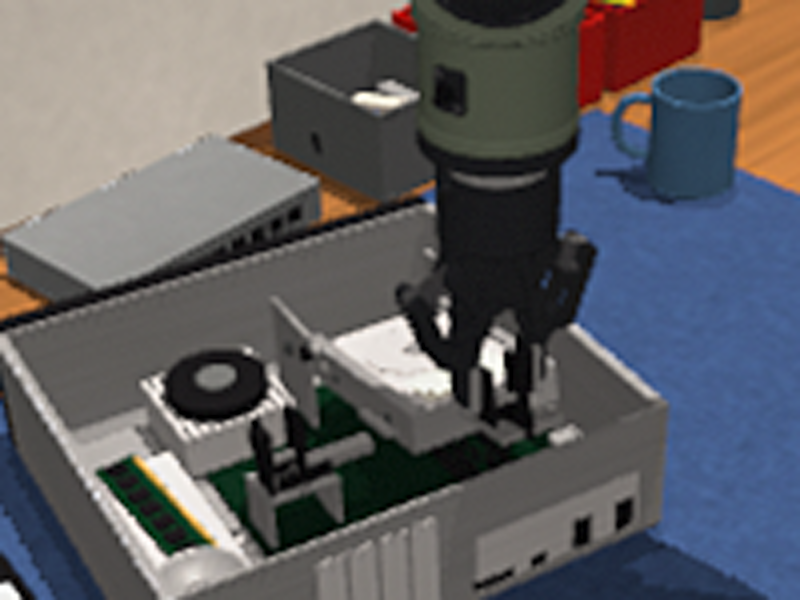

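The cage has lifted: its free end at about (410,430) is above the side-catch bolt tip, and the handle near (500,410) is between the fingers. I'll carry on along the arc.

>>> {"op": "arm_command", "data": {"commands": [[[2.5,-0.6,7.2],0,0.6],[[2.7,-0.7,7.2],0,0.6],[[3.0,-0.7,7.0],0,0.6],[[3.3,-0.8,6.8],0,0.6],[[3.5,-0.9,6.8],0,0.6],[[3.8,-0.9,6.5],0,0.6],[[4.0,-1.0,6.5],0,0.6],[[4.3,-1.0,6.2],0,0.6],[[4.6,-1.1,6.1],0,0.6],[[4.7,-1.2,5.8],0,0.6],[[5.0,-1.2,5.7],0,0.6],[[5.2,-1.2,5.5],0,0.6],[[5.4,-1.3,5.2],0,0.6],[[5.6,-1.4,5.0],0,0.6],[[5.8,-1.4,4.8],0,0.6],[[0,0,0],0,0.6],[[0,0,0],0,0.6]]}}

```text
clock: 10.3
position: [0.5574, 0.0665, 0.2015]
tool_rot: [3.141, -0.001, 2.897]
force: [-3.9, 5.1, 3.1]
grip_width: 0.0371
finger_force: 51.2
```

>>> {"op": "arm_command", "data": {"commands": [[[5.3,-1.3,4.0],0,0.6],[[5.3,-1.3,3.8],0,0.6],[[5.5,-1.3,3.6],0,0.6],[[5.6,-1.4,3.4],0,0.6],[[5.7,-1.4,3.2],0,0.6],[[5.8,-1.4,3.0],0,0.6],[[6.0,-1.4,2.8],0,0.6],[[6.0,-1.5,2.5],0,0.6],[[6.1,-1.4,2.4],0,0.6],[[6.1,-1.5,2.1],0,0.6],[[6.3,-1.5,1.9],0,0.6],[[6.3,-1.6,1.7],0,0.6],[[6.3,-1.5,1.4],0,0.6],[[6.4,-1.6,1.3],0,0.6],[[6.5,-1.5,0.9],0,0.6],[[6.4,-1.6,0.8],0,0.6],[[0,0,0],0,0.6],[[0,0,0],0,0.6],[[0,0,0],0,0.6]]}}

```text
clock: 12.2
position: [0.6534, 0.0431, 0.2408]
tool_rot: [3.14, 0.0, 2.897]
force: [-1.2, 3.0, 8.6]
grip_width: 0.0367
finger_force: 51.8
```

```bash
python3 - <<'E'
from h import *
f=grab_frame("side"); I=f["image"][:,:,::-1].copy()
cv2.imwrite("pics/s4.png",cv2.resize(I[120:270,150:350],None,fx=4,fy=4,interpolation=cv2.INTER_CUBIC))
E
```

```text
(no output)
```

View pics/s4.png

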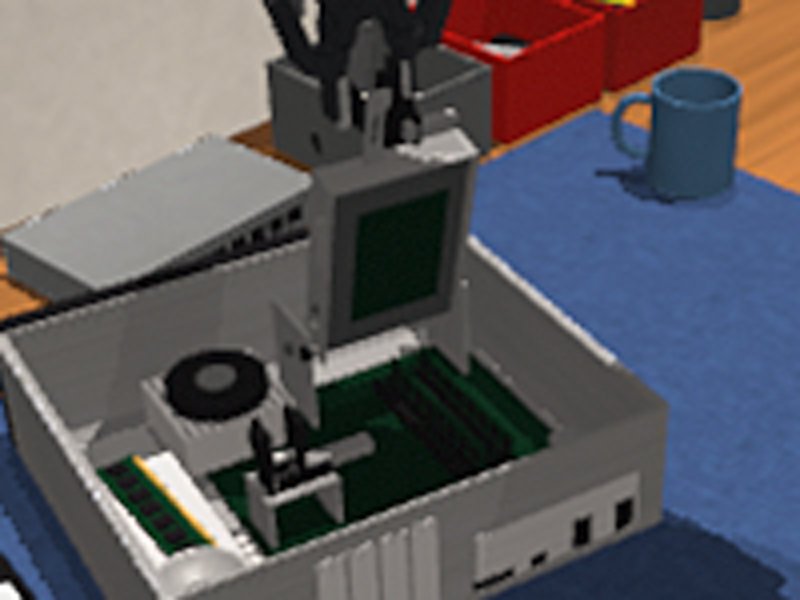

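The picture shows the cage nearly upright at about (390,250), its handle still in the fingers at (375,110), and the side catch still back at (262–293,440). The TCP has moved about 171 mm along the pc's x and 169 mm up, which puts the cage at about 1.36 rad. Handing in.

```bash
python3 -c "
from workcell import bot,ticket
s=bot.observe();print(abs(s['qd']).max(),s['finger_force'],s['position']);print(ticket.job_done())"
```

```text
0.0036584028221332584 51.758088022470474 [0.65344617 0.04310498 0.24078008]
the job is handed in; nothing more can be done
None
```

The job is handed in, but no verdict came back: the side catch is drawn back, and the gripper is holding the drive cage about 1.36 rad open (my estimate from the tool position), with about 12 s of the 42 s used and no loose thing touched as far as I could see.

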